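# Lay the second course of packing blocks in running bond

### The arm

A 6-joint arm with a two-finger parallel gripper is mounted at the origin on the work surface. World frame = base frame: x ahead of the robot, y to its left, z up, the work surface at z = 0. Lengths are in m, angles in rad, forces in N, time in s.
With the tool pointing down it reaches from about 0.325 to 0.925 m from the base axis. Payload 3.1 kg.
Tool frame: the origin (TCP) lies at the very end of the fingers, on their centre line; the grasp point (between the pads) lies pinch_z behind it (pinch_z is the distance from the TCP to the grasp point, in m); z points along the fingers, y is the line along which they close (so a half turn about z gives the same grasp; the last joint's range is limited). The gripper opens to 85 mm and grips with 20 to 120 N. Pads are 22 mm wide; open, the fingers measure 114 mm over their backs; the gripper's body (76 mm by 85 mm) begins 54 mm behind the grasp point. The pads swing forward as they close: fully open they stand 13 mm farther back than shut.
Start: joints at [1.216, 0.217, 1.613, -0, 1.311, -0.112], TCP at [0.15, 0.607, 0.208] pointing down, gripper open.
Joint ranges: [-2.75, 2.75], [-0.78, 2.1], [0.31, 2.55], [-1.13, 4.27], [0.13, 2.63], [-2.58, 2.58]. Speed limits (rad/s): [2.79, 2.79, 3.14, 3.14, 3.14, 3.14].

### API

Orientations are given as [roll, pitch, yaw] about the fixed x, y, z axes, in that order (R = Rz(yaw) Ry(pitch) Rx(roll)).
In Python, from bench import get_obs, camera, camera_info, hand_in, pinch_z gives the robot as it stands.
- The arm moves only by the tool carry_out, never from a script. Its argument "increments" is a list of rows, each a list of 3 entries, a list of its own where there are three numbers: the turn, a rotation vector about the tool's x, y, z in degrees, then the shift along the tool's x, y, z in cm, then the gripper's target within -1 to 1 (fully open at 1, half-way at 0, shut at -1). A call has exactly 5 rows; each row is the pose to reach, as a shift and turn from the pose commanded when the call began, along the tool's axes at that moment; what a row does not reach only later rows make up. A row lasts 1/12 s, in which the tool goes at most 41.7 mm and 7.16 degrees, less where a joint would pass 70% of its speed; a pose out of reach is approached as far as the arm can. A call with a gripper value outside its range is refused whole. The fingers move at their own pace and stop on an object; the grip force is fixed at half the most. Time passes only in rows, so rows that repeat a pose let the fingers close, or fill a call up. It gives the time, the measured TCP pose, the force, the opening and the grip force at its end, in the units of the state.
- get_obs(): the state, without advancing time (a new reading comes with each control period).
- camera(name): name is "side" or "top" or "wrist"; returns the picture (420x560x3 uint8, red, green, blue); there is no depth.
- camera_info(name): a dict with "fx", "fy", "cx", "cy" (pixels), "rvec" (rotation vector, rad) and "tvec" (3), from world to camera coordinates, as OpenCV has them. Camera axes: x right, y down, z forward; pixel columns grow to the right and rows downward; lengths in m; the calibration is good to about 2 mm. The wrist camera is an equidistant fisheye: a pixel r from the principal point sees the ray r / f radians off the axis. A picture is of the moment at which its call begins: read the wrist's pose just before it. camera_info takes no time and is no camera call; for the wrist camera it gives the pose at the moment of the call.
- hand_in(): hands the job in; it is judged then, once.
The state is a dict: "time_s": time; "qpos": joint angles; "joint_velocities": joint speeds; "joint_efforts": joint torques, N m; "position": TCP position; "orientation": TCP orientation; "force": force on the tool from outside, world axes, zero at the start; "wrist_torque": the same for the moment, N m; "finger_gap": finger opening in m; "grip_force": force on a finger pad.
Only numpy, scipy, OpenCV 4.12 (cv2) and the standard library are available. Lean on these libraries where they do the work, as an engineer would, in place of code of your own. Each camera call takes 0.05 s, during which the arm holds its last target. There are 200 camera calls.

### The job

Swing the hold-down arm of the packing plate up and back over its balance point so that it rests open by itself. Then take the two full-length spare blocks from the tray and lay them flat as a second course on the row of three, in running bond: each centred over a joint, half its length on either block below, flush with the sides of the row and butted end to end (no more than a few millimetres apart). Set each block down rather than dropping it, and leave the bottom row, the half-length block and everything else where they are.

Things in the scene. Friction and masses are not known exactly. Their poses are not given: they have to be found in the camera images.
- plate: Dark steel packing plate fixed to the bench, 200 mm (its x) by 232 mm (its y), 10 mm thick; origin at the centre of its underside, on the bench. The row of three blocks stands on it along its y, with the row's centre line at plate x = -20 mm. Two grey hinge cheeks (54 mm high above the bench, 40 mm apart over their outsides) stand at plate x = +42 to +68 mm, y = 0. Free of obstruction in front of (-x) and beside the row.
- holddown (a joint): Hinge of the hold-down arm: 0 = closed, the arm lying level across the top of the row's middle block (1.5 mm above it) towards plate -x; grows as the arm swings up and back; about 1.57 = upright (balance point: before it the arm falls shut, past it the arm falls open); 2.4 = fully open against its stop, leaning back over plate +x. Turns freely with slight damping; the arm weighs 160 g. Closed, it is in the way of the second course.
- holddown_grip (a point): Centre of the arm's grip: a black cylinder 18 mm thick and 40 mm long, lying along plate y across the end of the arm; it can be pinched by its two ends from above and turns between the fingers. Closed, it hangs 50 mm in front (plate -x) of the row's centre line, 45 mm above the bench, 33 mm clear of the row's side face to its centre. The arm itself is a steel bar 14 mm wide and 8 mm thick.
- holddown_hinge (a point): Point on the axis of the hold-down hinge (the axis is plate y), fixed at plate x = +55 mm, y = 0, 42 mm above the bench; the grip's centre lies 125 mm from it.
- base_left: Loose block of the bottom row, at the plate's +y end; a full-length block, 72 mm long along its own y, 34 mm wide along its x, 26 mm high, bare aluminium with three dark drilled holes in a line on top, edges barely rounded; origin at the centre of its underside, z up. It stands on the plate, so its top is 36 mm above the bench.
- base_mid: Loose middle block of the bottom row, under the hold-down arm; a full-length block, 72 mm long along its own y, 34 mm wide along its x, 26 mm high, bare aluminium with three dark drilled holes in a line on top, edges barely rounded; origin at the centre of its underside, z up. The row's blocks have about 1 mm between their ends, so the joints lie 36.5 mm either side of this block's origin along its y.
- base_right: Loose block of the bottom row, at the plate's -y end; a full-length block, 72 mm long along its own y, 34 mm wide along its x, 26 mm high, bare aluminium with three dark drilled holes in a line on top, edges barely rounded; origin at the centre of its underside, z up.
- tray: White shallow tray fixed to the bench, 240 mm (its x) by 270 mm (its y), rim 12 mm above the bench, walls and floor 3 mm thick; origin at the centre of its underside. Holds the two spare blocks, the half-length block and the bush in any order.
- spare_a: Loose full-length spare block lying in the tray; a full-length block, 72 mm long along its own y, 34 mm wide along its x, 26 mm high, bare aluminium with three dark drilled holes in a line on top, edges barely rounded; origin at the centre of its underside, z up. Weighs 120 to 240 g.
- spare_b: Loose full-length spare block lying in the tray; a full-length block, 72 mm long along its own y, 34 mm wide along its x, 26 mm high, bare aluminium with three dark drilled holes in a line on top, edges barely rounded; origin at the centre of its underside, z up. Weighs 120 to 240 g.
- half_block: Half-length block in the tray, not wanted: 36 mm long (y), 34 mm wide, 26 mm high, one hole on top; origin at the centre of its underside.
- bush: Steel bush standing in the tray, not wanted: ring 34 mm across, 16 mm bore, 30 mm high; origin at the centre of its underside.
- screwdriver: Screwdriver with yellow handle, 180 mm long, lying on the bench behind the plate and tray; a bystander.
- collet: Black cylinder 26 mm across, 34 mm high, standing on the bench behind the plate and tray; a bystander.
- parts_tin: Open aluminium tin of small parts, 80 by 170 mm, 28 mm high, at the back of the bench; a bystander.
- spray_a: White spray can with blue label, 66 mm across, 190 mm high, to the left; a bystander.
- spray_b: White spray can, 66 mm across, 190 mm high, to the right; a bystander.
Mind the look-alikes: they are no part of the job. What is shaped like the base_mid but orange is not meant.

How it is judged:
On the way, in this order (a step that is already met when the one before it is completed fails the run):
1. the hold-down arm rests open by itself, untouched (value of joint holddown above 2.2 rad and velocity of joint holddown below 0.05 rad/s and contact force between the fingers and holddown below 0.1 N), for 0.2 s.
2. one spare block is laid over a joint of the row (((y of spare_a in the frame of base_mid between 0.0305 and 0.0425 m and x of spare_a in the frame of base_mid between -0.005 and 0.005 m and z of spare_a in the frame of base_mid between 0.024 and 0.028 m and angle between the y axis of spare_a and the y axis of base_mid, either way round below 0.08 rad and angle between spare_a's own z axis and vertical below 0.05 rad and linear speed of spare_a below 0.01 m/s) or (y of spare_a in the frame of base_mid between -0.0425 and -0.0305 m and x of spare_a in the frame of base_mid between -0.005 and 0.005 m and z of spare_a in the frame of base_mid between 0.024 and 0.028 m and angle between the y axis of spare_a and the y axis of base_mid, either way round below 0.08 rad and angle between spare_a's own z axis and vertical below 0.05 rad and linear speed of spare_a below 0.01 m/s) or (y of spare_b in the frame of base_mid between 0.0305 and 0.0425 m and x of spare_b in the frame of base_mid between -0.005 and 0.005 m and z of spare_b in the frame of base_mid between 0.024 and 0.028 m and angle between the y axis of spare_b and the y axis of base_mid, either way round below 0.08 rad and angle between spare_b's own z axis and vertical below 0.05 rad and linear speed of spare_b below 0.01 m/s) or (y of spare_b in the frame of base_mid between -0.0425 and -0.0305 m and x of spare_b in the frame of base_mid between -0.005 and 0.005 m and z of spare_b in the frame of base_mid between 0.024 and 0.028 m and angle between the y axis of spare_b and the y axis of base_mid, either way round below 0.08 rad and angle between spare_b's own z axis and vertical below 0.05 rad and linear speed of spare_b below 0.01 m/s))), for 0.2 s.
At the end, for the whole second after the job is handed in: Arm rests open (joint over 2.2). Spares lie flat and still on the row, one per joint: within 6 mm of centred along it, 5 mm of flush sideways, 0.08 rad of parallel, gap between them under 5 mm. Bottom blocks within 6 mm of their start and 0.06 rad of the plate (value of joint holddown above 2.2 rad and velocity of joint holddown below 0.05 rad/s and (((y of spare_a in the frame of base_mid between 0.0305 and 0.0425 m and x of spare_a in the frame of base_mid between -0.005 and 0.005 m and z of spare_a in the frame of base_mid between 0.024 and 0.028 m and angle between the y axis of spare_a and the y axis of base_mid, either way round below 0.08 rad and angle between spare_a's own z axis and vertical below 0.05 rad and linear speed of spare_a below 0.01 m/s) and (y of spare_b in the frame of base_mid between -0.0425 and -0.0305 m and x of spare_b in the frame of base_mid between -0.005 and 0.005 m and z of spare_b in the frame of base_mid between 0.024 and 0.028 m and angle between the y axis of spare_b and the y axis of base_mid, either way round below 0.08 rad and angle between spare_b's own z axis and vertical below 0.05 rad and linear speed of spare_b below 0.01 m/s)) or ((y of spare_a in the frame of base_mid between -0.0425 and -0.0305 m and x of spare_a in the frame of base_mid between -0.005 and 0.005 m and z of spare_a in the frame of base_mid between 0.024 and 0.028 m and angle between the y axis of spare_a and the y axis of base_mid, either way round below 0.08 rad and angle between spare_a's own z axis and vertical below 0.05 rad and linear speed of spare_a below 0.01 m/s) and (y of spare_b in the frame of base_mid between 0.0305 and 0.0425 m and x of spare_b in the frame of base_mid between -0.005 and 0.005 m and z of spare_b in the frame of base_mid between 0.024 and 0.028 m and angle between the y axis of spare_b and the y axis of base_mid, either way round below 0.08 rad and angle between spare_b's own z axis and vertical below 0.05 rad and linear speed of spare_b below 0.01 m/s))) and horizontal distance between spare_a and spare_b below 0.077 m and distance of each of base_left, base_mid, base_right from where it was at the start of the episode below 0.006 m and angle between the y axis of each of base_left, base_mid, base_right and the y axis of plate, either way round below 0.06 rad); the robot touches nothing.
It fails at once if a spare block is let go more than 12 mm above its seat over the row ((contact force between the fingers and spare_a below 0.05 N and z of spare_a in the frame of base_mid above 0.038 m and horizontal distance between spare_a and base_mid below 0.1 m) or (contact force between the fingers and spare_b below 0.05 N and z of spare_b in the frame of base_mid above 0.038 m and horizontal distance between spare_b and base_mid below 0.1 m)).
It fails at once if a thing that is not part of the job (half-length block, bush, screwdriver, collet, tin, spray cans) is moved more than 30 mm (distance of any of half_block, bush, screwdriver, collet, parts_tin, spray_a, spray_b from where it was at the start of the episode above 0.03 m).
It also fails if it takes over 64 s, if anything falls off the work surface, if the arm or the gripper's body presses on something with over 40 N, if the wrist force passes 120 N, or if a joint passes its speed limit or range.

## Working session

There is one attempt and no reset: what is moved stays moved. The work goes in short steps, Python scripts to look and compute and a tool call to move; the robot and the scene stay as the last step left them, time stands still between calls to the robot, and variables do not carry over. Pictures are saved under pics/ and viewed, at most 10 in all, crops included, and the job is handed in when it is done.

Besides the shell and the picture viewer there is one more tool, called after "Emit:" as name([rows], argument=value, ...), one row to a line, values as JSON. carry_out: Moves the arm, as the interface text tells. Its arguments: {"type":"object","properties":{"increments":{"type":"array","items":{"type":"array"}}},"required":["increments"]}

```bash
mkdir -p pics; python3 - <<'E'
from bench import *
import cv2
print(get_obs(), pinch_z)
for n in("top","side"):
    cv2.imwrite(f"pics/{n}0.png",camera(n)[:,:,::-1]); print(n,camera_info(n))
print(camera_info("wrist"))
E
```

```text
{'time_s': 0.0, 'qpos': array([ 1.21577721e+00,  2.17764582e-01,  1.61491985e+00,  5.18669832e-05,
        1.31130482e+00, -1.12205224e-01]), 'joint_velocities': array([-0.00096579,  0.00043782,  0.00193195, -0.00116736, -0.00132554,
       -0.00065059]), 'joint_efforts': array([-3.06749007e-04, -3.96853101e+01, -3.03850365e+01,  6.90500116e-06,
        9.72423441e-03,  6.33170274e-06]), 'position': array([0.14993456, 0.60585743, 0.20636934]), 'orientation': array([-3.13921673e+00, -3.18130359e-04,  2.89876502e+00]), 'force': array([-0.33255608, -0.0522408 , -0.17885528]), 'wrist_torque': array([ 0.01136739,  0.03325508, -0.00394577]), 'grip_force': 0.0, 'finger_gap': 0.08546620420278246} 0.0187
top {'fx': 458.9253190239132, 'fy': 458.9253190239132, 'cx': 274.34556104867397, 'cy': 207.1437036929003, 'rvec': array([ 2.18025194, -2.01388927,  0.2333418 ]), 'tvec': array([-0.04030936,  0.59183647,  1.34939018])}
side {'fx': 404.84151331217885, 'fy': 404.84151331217885, 'cx': 274.0440296708951, 'cy': 210.19975714035664, 'rvec': array([ 2.35156474, -0.17688554,  0.06377253]), 'tvec': array([-0.55391429,  0.0969931 ,  1.00690487])}
{'fx': 325.19226210127806, 'fy': 325.19226210127806, 'cx': 277.46064882752574, 'cy': 202.57619851951767, 'rvec': array([-2.29192183, -1.79319689, -0.24943041]), 'tvec': array([-0.62338839, -0.03551798,  0.37842154])}
```

View pics/top0.png

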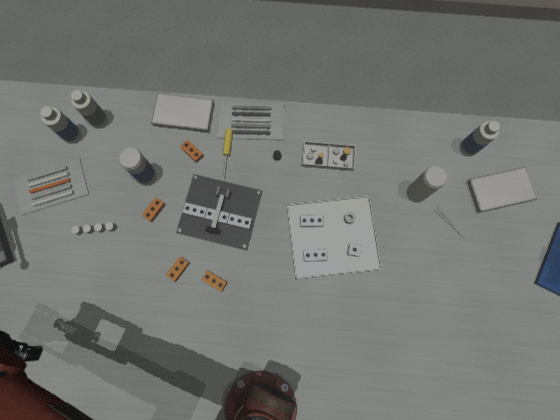

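View pics/side0.png

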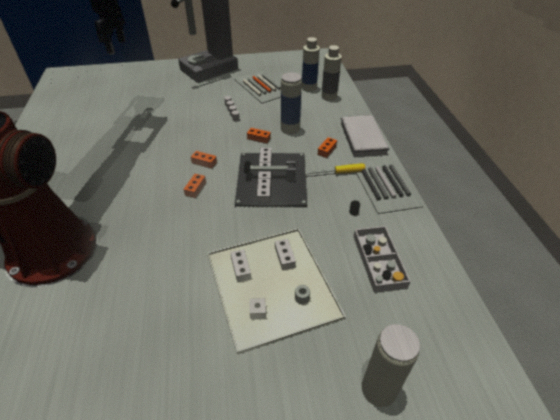

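Top view: the plate is at (220,212), with its row along (187..250, 210..222). The hold-down hinge is at (223,192) and the grip at (213,228). The tray is at (333,237).

Candidates for spares:
- Aluminium three-hole blocks in the tray at (312,221) and (315,256). These are the ones I want.
- Orange look-alikes at (192,151), (153,209), (177,268) and (214,281). Not wanted.
- Half block (354,250) and bush (349,217). Not wanted.

```bash
cat > h.py <<'E'
import numpy as np, cv2
from bench import *
def ray(n,uv,info=None):
    i=info or camera_info(n); R=cv2.Rodrigues(np.array(i["rvec"]))[0]; t=np.array(i["tvec"])
    p=(np.atleast_2d(np.array(uv,float))-[i["cx"],i["cy"]])/[i["fx"],i["fy"]]
    if n=="wrist":
        r=np.linalg.norm(p,axis=1)[:,None]; d=np.hstack([p/np.maximum(r,1e-9)*np.sin(r),np.cos(r)])
    else: d=np.hstack([p,np.ones((len(p),1))])
    return -R.T@t, d@R
def onz(n,uv,z,info=None):
    o,d=ray(n,uv,info); return o+d*((z-o[2])/d[:,2])[:,None]
def proj_w(P,i):
    R=cv2.Rodrigues(np.array(i["rvec"]))[0]; c=np.atleast_2d(P)@R.T+np.array(i["tvec"])
    rho=np.hypot(c[:,0],c[:,1]); th=np.arctan2(rho,c[:,2])
    return c[:,:2]/rho[:,None]*th[:,None]*i["fx"]+[i["cx"],i["cy"]]
def yaw_inc(target_yaw):   # deg turn about tool z (tool down): world yaw decreases with +turn
    y=get_obs()["orientation"][2]; d=(target_yaw-y+np.pi/2)%np.pi-np.pi/2
    return -np.degrees(d)
def shift(target):  # cm along tool axes
    o=get_obs(); from scipy.spatial.transform import Rotation as Ro
    return Ro.from_euler("xyz",o["orientation"]).as_matrix().T@(np.array(target)-o["position"])*100
E
python3 - <<'E'
from h import *
im=cv2.imread("pics/top0.png"); g=cv2.cvtColor(im,cv2.COLOR_BGR2GRAY)
m=np.zeros_like(g); m[165:260,165:275]=(g[165:260,165:275]<85)*255
m=cv2.morphologyEx(m,cv2.MORPH_OPEN,np.ones((7,7)))
c=max(cv2.findContours(m,0,2)[0],key=cv2.contourArea)[:,0]
w=onz("top",c,0.010)[:,:2]; r=cv2.minAreaRect((w*1000).astype(np.float32)); print("plate",r)
# holes
for nm,(x0,x1,y0,y1),z in (("tray",(295,372,205,268),.029),):
    s=g[y0:y1,x0:x1]; k=(s<120).astype(np.uint8)
    n,_,st,ce=cv2.connectedComponentsWithStats(k)
    for i in range(1,n):
        if st[i,4]>4: uv=ce[i]+[x0,y0]; print(nm,uv.round(1),st[i,4],onz("top",uv,z)[0].round(4))
cr=cv2.resize(im[165:285,165:385],None,fx=3.6,fy=3.6,interpolation=cv2.INTER_CUBIC); cv2.imwrite("pics/crop.png",cr)
print("grip",onz("top",[213,228],.045),"hinge",onz("top",[223,192],.05))
E
```

```text
plate ((514.6542358398438, 192.18206787109375), (231.35191345214844, 65.22444152832031), 80.6838607788086)
tray [346.9 220.5] 26 [ 0.577  -0.2242  0.029 ]
tray [350.3 216.2] 13 [ 0.592  -0.2344  0.029 ]
tray [300. 220.] 7 [ 0.567  -0.0767  0.029 ]
tray [304.2 219.8] 11 [ 0.5686 -0.0898  0.029 ]
tray [311.6 219.9] 13 [ 0.5702 -0.1132  0.029 ]
tray [319.3 219.8] 12 [ 0.5727 -0.1374  0.029 ]
tray [310.5 226. ] 24 [ 0.5506 -0.111   0.029 ]
tray [349.  251.1] 21 [ 0.4808 -0.235   0.029 ]
tray [354.4 249.4] 13 [ 0.4875 -0.2515  0.029 ]
tray [307.5 254.8] 13 [ 0.4589 -0.107   0.029 ]
tray [315.3 254.5] 14 [ 0.4619 -0.1312  0.029 ]
tray [322.8 254.2] 11 [ 0.4648 -0.1544  0.029 ]
tray [305.7 260.8] 6 [ 0.44   -0.1027  0.029 ]
tray [323.5 260. ] 6 [ 0.4469 -0.1575  0.029 ]
grip [[0.51698092 0.19160729 0.045     ]] hinge [[0.63315166 0.17202431 0.05      ]]
```

View pics/crop.png

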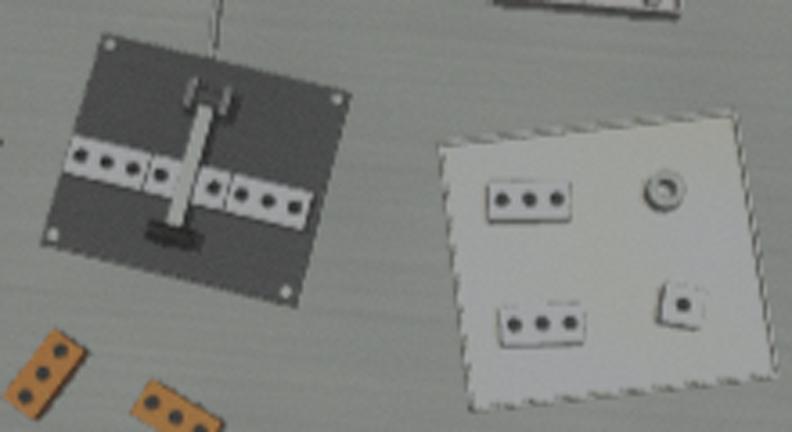

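The crop confirms the choice: grey three-hole spares in the tray at crop (529,200) and (542,324). The grip is at crop (174,236) and the row's end holes are at (81,156) and (295,207).

```bash
python3 - <<'E'
from h import *
f=lambda u:np.array([u])/3.6+165-.36
e=np.vstack([onz("top",f(u),.036) for u in((81,156),(295,207))]); d=e[0]-e[1]
print("row ends",e,np.linalg.norm(d),"mid",e.mean(0),"ydir",np.degrees(np.arctan2(d[1],d[0])))
k=np.vstack([onz("top",f(u),.010) for u in((103,36),(350,95),(297,307),(42,245))])
print("corners",k.round(4),k.mean(0),[np.linalg.norm(k[i]-k[i-1]).round(4) for i in range(4)])
y=k[0]-k[1]+k[3]-k[2]; a=np.arctan2(y[1],y[0]); print("plate y ang",np.degrees(a))
yy=np.array([np.cos(a),np.sin(a),0]); x=np.array([np.sin(a),-np.cos(a),0]); c=k.mean(0); c[2]=0
G=c-.07*x; G[2]=.045; print("grip from plate",G,"by sight",onz("top",f((174,236)),.045),"row mid from plate",c-.02*x)
# tool yaw with tool y || plate y : tool y=(sin yaw,-cos yaw)
yt=np.arctan2(yy[0],-yy[1]); print("yaw",yt,"turn",yaw_inc(yt),"shift to above grip",shift(G+[0,0,.08]))
E
```

```text
row ends [[0.57587501 0.28119745 0.036     ]
 [0.5454413  0.09008622 0.036     ]] 0.19351928728022677 mid [0.56065816 0.18564184 0.036     ] ydir 80.95184669360542
corners [[0.694  0.2803 0.01  ]
 [0.6567 0.0521 0.01  ]
 [0.4619 0.082  0.01  ]
 [0.4987 0.3111 0.01  ]] [0.57782743 0.18139105 0.01      ] [np.float64(0.1977), np.float64(0.2312), np.float64(0.1971), np.float64(0.232)]
plate y ang 80.78175746847322
grip from plate [0.50873146 0.19260473 0.045     ] by sight [[0.51009802 0.19093725 0.045     ]] row mid from plate [0.55808572 0.18459496 0.        ]
yaw 2.9807039701672737 turn -4.693765778639928 shift to above grip [-44.76555698 -31.47696468   8.20414869]
```

Emit:
carry_out([
  [[0,0,0],[-2.5,-2,0.5],1],
  [[0,0,0],[-6,-4.5,1],1],
  [[0,0,0],[-9.5,-6.7,1.5],1],
  [[0,0,0],[-13,-9,2],1],
  [[0,0,0],[-16,-11.2,2],1],
])

```text
time_s: 0.52
position: [0.2789, 0.4571, 0.1859]
orientation: [-3.139, -0.001, 2.899]
force: [0.9, -1.0, -0.5]
finger_gap: 0.0852
grip_force: 0.0
```

Emit:
carry_out([
  [[0,0,0],[-3.2,-2.2,0],1],
  [[0,0,0],[-6.4,-4.5,0],1],
  [[0,0,0],[-9.6,-6.7,0],1],
  [[0,0,0],[-13,-9,0],1],
  [[0,0,0],[-16,-11.2,0],1],
])

```text
time_s: 0.93
position: [0.4079, 0.3103, 0.1874]
orientation: [-3.141, 0.0, 2.899]
force: [0.0, 0.4, 0.1]
finger_gap: 0.0853
grip_force: 0.0
```

Emit:
carry_out([
  [[0,0,0],[-3.2,-2.2,0],1],
  [[0,0,0],[-6.4,-4.5,0],1],
  [[0,0,0],[-9.6,-6.7,0],1],
  [[0,0,-2],[-12.8,-9.1,1],1],
  [[0,0,-4.7],[-12.8,-9.1,2],1],
])

```text
time_s: 1.35
position: [0.5144, 0.1879, 0.1684]
orientation: [-3.14, 0.006, 2.977]
force: [-0.3, 0.5, -0.1]
finger_gap: 0.0855
grip_force: 0.0
```

```bash
python3 - <<'E'
from h import *
i=camera_info("wrist"); im=camera("wrist"); cv2.imwrite("pics/w1.png",im[:,:,::-1])
import pickle; pickle.dump(i,open("w1.pkl","wb"))
o=get_obs(); print(o["time_s"],o["position"],o["orientation"],shift([.5094,.1918,.105]),yaw_inc(2.980))
print(proj_w([[.5094,.1918,.045],[.5587,.185,.036]],i))
E
```

```text
1.4 [0.51010901 0.18977371 0.16509334] [-3.13980505e+00 -2.47516995e-03  2.97900903e+00] [0.08789056 0.19922301 6.00922341] -0.05677850606503128
[[281.44898219 182.06374385]
 [282.60670214 229.6522854 ]]
```

View pics/w1.png

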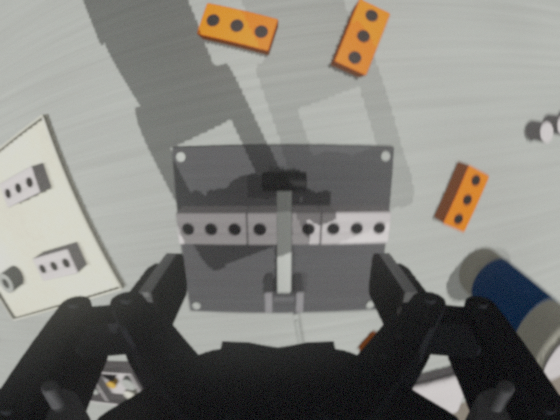

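Wrist view: grip at about (285,182), row holes from (188,229) to (380,228), and the plate is square to the tool. That is within 3 px of the prediction. I'll refine it numerically.

```bash
python3 - <<'E'
from h import *
import pickle
i=pickle.load(open("w1.pkl","rb")); g=cv2.cvtColor(cv2.imread("pics/w1.png"),cv2.COLOR_BGR2GRAY)
def comps(x0,x1,y0,y1,t,z,lo,hi):
    n,_,st,ce=cv2.connectedComponentsWithStats((g[y0:y1,x0:x1]<t).astype(np.uint8))
    for j in range(1,n):
        if lo<st[j,4]<hi: u=ce[j]+[x0,y0]; print(u.round(1),st[j],onz("wrist",u,z,i)[0].round(4))
comps(182,390,218,240,90,.036,40,150)
for t in(20,30): comps(240,330,165,200,t,.045,200,1500)
print("hinge",onz("wrist",[285,300],.054,i), "bar", onz("wrist",[[285,200],[284.5,280]],.046,i))
E
```

```text
[187.6 228.6] [ 1  6 10 10 84] [0.5427 0.0909 0.036 ]
[210.5 228.9] [23  6 12 11 95] [0.5465 0.1144 0.036 ]
[234. 229.] [ 47   6  11  11 100] [0.5503 0.1379 0.036 ]
[259.3 229. ] [ 72   6  12  11 106] [0.5543 0.1626 0.036 ]
[307.2 228.7] [120   6  11  11  89] [0.5618 0.209  0.036 ]
[332.7 228.4] [146   6  10   9  66] [0.5658 0.2341 0.036 ]
[356.2 228.1] [170   6  10   9  63] [0.5697 0.2578 0.036 ]
[378.9 227.4] [193   6   9   8  56] [0.5733 0.2814 0.036 ]
hinge [[0.62843687 0.1760499  0.054     ]] bar [[0.52640018 0.19232091 0.046     ]
 [0.60941069 0.17866456 0.046     ]]
```

Emit:
carry_out([
  [[0,0,0],[0.2,0.4,3],1],
  [[0,0,0],[0.2,0.4,6],1],
  [[0,0,0],[0.2,0.4,9],1],
  [[0,0,0],[0.2,0.4,11],1],
  [[0,0,0],[0.2,0.4,11],1],
])

```text
time_s: 1.82
position: [0.5021, 0.1968, 0.0521]
orientation: [-3.137, -0.011, 2.981]
force: [-1.7, 0.2, -0.5]
finger_gap: 0.0852
grip_force: 0.0
```

Emit:
carry_out([
  [[0,0,0],[0,0,1.5],0.6],
  [[0,0,0],[0,0,3],0.3],
  [[0,0,0],[0,0,3],0.2],
  [[0,0,0],[0,0,3],0.2],
  [[0,0,0],[0,0,3],0.2],
])

```text
time_s: 2.23
position: [0.5089, 0.1981, 0.0292]
orientation: [3.141, 0.002, 2.981]
force: [-0.7, 0.8, -0.4]
finger_gap: 0.0514
grip_force: 0.0
```

Emit:
carry_out([
  [[0,0,0],[0,-0.4,0.3],0.2],
  [[0,0,0],[0,-0.4,0.3],0.2],
  [[0,0,0],[0,-0.4,0.3],-0.2],
  [[0,0,0],[0,-0.4,0.3],-0.4],
  [[0,0,0],[0,-0.4,0.3],-0.4],
])

```text
time_s: 2.65
position: [0.5079, 0.1942, 0.0261]
orientation: [3.14, 0.001, 2.98]
force: [-1.5, 1.6, 4.8]
finger_gap: 0.0355
grip_force: 59.3
```

Emit:
carry_out([
  [[0,0,0],[0,0,0],-0.4],
  [[0,0,0],[0,0,0],-0.4],
  [[0,0,0],[0,0,0],-0.4],
  [[0,0,0],[0,0,0],-0.4],
  [[0,0,0],[0,0,0],-0.4],
])

```text
time_s: 3.07
position: [0.5079, 0.1942, 0.0261]
orientation: [3.14, 0.001, 2.98]
force: [-2.2, 0.6, 4.4]
finger_gap: 0.0356
grip_force: 59.4
```

Emit:
carry_out([
  [[0,0,0],[-0.12,0,-1.44],-0.4],
  [[0,0,0],[-0.42,0,-2.91],-0.4],
  [[0,0,0],[-0.89,0,-4.34],-0.4],
  [[0,0,0],[-1.53,0,-5.69],-0.4],
  [[0,0,0],[-2.18,0,-6.76],-0.4],
])

```text
time_s: 3.48
position: [0.5326, 0.1901, 0.0936]
orientation: [3.139, 0.008, 2.981]
force: [9.6, -0.0, -10.6]
finger_gap: 0.0342
grip_force: 60.6
```

```bash
python3 - <<'E'
from h import *
cv2.imwrite("pics/w2.png",camera("wrist")[:,:,::-1])
o=get_obs(); print(o["time_s"],o["position"],o["orientation"],o["force"],o["finger_gap"],o["grip_force"])
# remaining arc
h=np.array([.632,.1739]); x=np.array([.987,-.159]); p=(o["position"][:2]-h)@x; z=o["position"][2]+.019-.042
print(p,z,np.hypot(p,z),np.arctan2(z,-p))
E
```

```text
3.5333 [0.5346189  0.189848   0.09603667] [3.13915585 0.0108487  2.9805197 ] [ 5.31535566 -1.28065018 -3.81092693] 0.03395735258672515 60.16793489456177
-0.09865088186767045 0.0730366693732675 0.12274506738117447 0.637299649807926
```

View pics/w2.png

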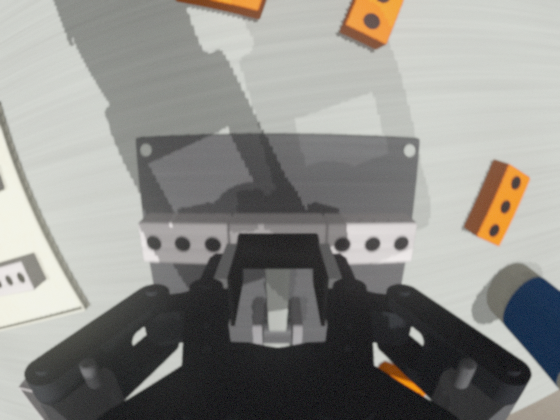

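Emit:
carry_out([
  [[0,0,0],[-1.09,0,-1.37],-0.4],
  [[0,0,0],[-2.35,0,-2.58],-0.4],
  [[0,0,0],[-3.77,0,-3.59],-0.4],
  [[0,0,0],[-5.33,0,-4.4],-0.4],
  [[0,0,0],[-6.97,0,-4.99],-0.4],
])

```text
time_s: 3.95
position: [0.5988, 0.1788, 0.1435]
orientation: [3.141, 0.001, 2.981]
force: [0.1, -1.2, 0.1]
finger_gap: 0.0257
grip_force: 0.0
```

Emit:
carry_out([
  [[0,0,0],[-1.71,0,-0.35],-0.4],
  [[0,0,0],[-3.46,0,-0.45],-0.4],
  [[0,0,0],[-5.2,0,-0.32],-0.4],
  [[0,0,0],[-6.91,0,0.06],-0.4],
  [[0,0,0],[-8.55,0,0.68],-0.4],
])

```text
time_s: 4.37
position: [0.6837, 0.165, 0.1365]
orientation: [3.141, 0.002, 2.981]
force: [0.5, 0.2, 0.8]
finger_gap: 0.0258
grip_force: 0.0
```

Emit:
carry_out([
  [[0,0,0],[-1.1,0,0.6],-0.4],
  [[0,0,0],[-2.1,0,1.2],-0.4],
  [[0,0,0],[-3.1,0,2],-0.4],
  [[0,0,0],[-3.1,0,2],-0.4],
  [[0,0,0],[-3.1,0,2],-0.4],
])

```text
time_s: 4.78
position: [0.712, 0.16, 0.1143]
orientation: [-3.141, -0.002, 2.98]
force: [-0.7, 0.2, -0.2]
finger_gap: 0.0256
grip_force: 0.0
```

```bash
python3 - <<'E'
from h import *
im=camera("side"); cv2.imwrite("pics/s2.png",cv2.resize(im[90:290,190:350],None,fx=3,fy=3,interpolation=cv2.INTER_CUBIC)[:,:,::-1])
E
```

```text
(no output)
```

View pics/s2.png

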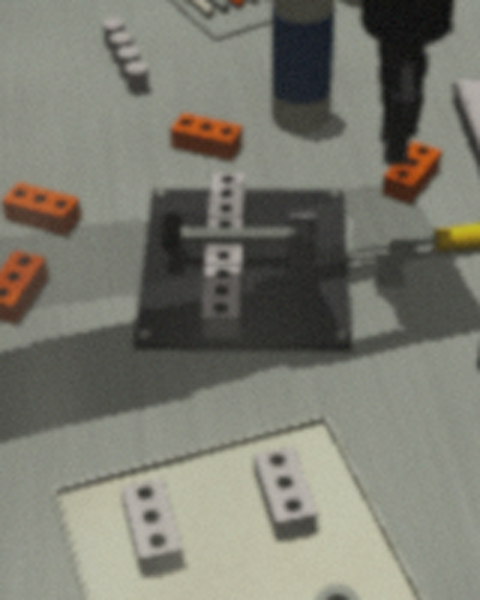

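The grip slipped out and the arm fell shut again (closed, at crop (170..310,235)). The row is undisturbed. The partly open pads stand farther back than when shut, so I'll go back and grip about 8 mm lower.

Emit:
carry_out([
  [[0,0,0],[4,0,-0.5],0.4],
  [[0,0,0],[8,0,-0.5],0.4],
  [[0,0,0],[12,0,-0.5],0.4],
  [[0,0,0],[16,0,0],0.4],
  [[0,0,0],[20.5,0,0],0.4],
])

```text
time_s: 5.25
position: [0.5112, 0.1927, 0.1155]
orientation: [3.141, 0.0, 2.981]
force: [0.4, -0.0, 1.2]
finger_gap: 0.0598
grip_force: 0.0
```

Emit:
carry_out([
  [[0,0,0],[0,0,0],0.4],
  [[0,0,0],[0,0,2],0.4],
  [[0,0,0],[0,0,4.5],0.4],
  [[0,0,0],[0,0,7],0.4],
  [[0,0,0],[0,0,7],0.4],
])

```text
time_s: 5.67
position: [0.5089, 0.1917, 0.0414]
orientation: [-3.138, -0.008, 2.981]
force: [-1.4, -0.2, -0.8]
finger_gap: 0.0597
grip_force: 0.0
```

```bash
python3 - <<'E'
from h import *
o=get_obs(); print(o["time_s"],o["position"],o["finger_gap"],o["force"],shift([.5087,.1938,.018]))
E
```

```text
5.6667 [0.5088814  0.19170995 0.04140669] 0.0596810106062521 [-1.4187762  -0.22043362 -0.78530782] [0.03203243 0.21129082 2.34031474]
```

Emit:
carry_out([
  [[0,0,0],[0,0.2,1.2],0.4],
  [[0,0,0],[0,0.2,2.4],0.4],
  [[0,0,0],[0,0.2,2.4],0.3],
  [[0,0,0],[0,0.2,2.4],0],
  [[0,0,0],[0,0.2,2.4],-0.4],
])

```text
time_s: 6.08
position: [0.5139, 0.1933, 0.0224]
orientation: [-3.138, -0.001, 2.982]
force: [-2.0, -5.0, 0.7]
finger_gap: 0.0373
grip_force: 60.1
```

Emit:
carry_out([
  [[0,0,0],[0,0,0],-0.4],
  [[0,0,0],[0,0,0],-0.4],
  [[0,0,0],[0,0,0],-0.4],
  [[0,0,0],[0,0,0],-0.4],
  [[0,0,0],[0,0,0],-0.4],
])

```text
time_s: 6.5
position: [0.5139, 0.1933, 0.0223]
orientation: [-3.139, -0.0, 2.982]
force: [-1.9, -5.0, 2.8]
finger_gap: 0.0371
grip_force: 59.9
```

Emit:
carry_out([
  [[0,0,0],[0,0,0],0.3],
  [[0,0,0],[0.5,0,0.3],0.3],
  [[0,0,0],[0.5,0,0.6],0.3],
  [[0,0,0],[0.5,0,0.6],0.3],
  [[0,0,0],[0.5,0,0.6],0.3],
])

```text
time_s: 6.92
position: [0.5088, 0.1956, 0.0152]
orientation: [3.141, -0.0, 2.981]
force: [-0.2, 0.1, 0.3]
finger_gap: 0.0558
grip_force: 0.0
```

```bash
python3 - <<'E'
from h import *
o=get_obs(); print(o["time_s"],o["position"],o["finger_gap"],o["force"],shift([.5087,.1938,.017]))
i=camera_info("wrist"); im=camera("wrist")
print(proj_w([[.5087,.1938,.045]],i)); cv2.imwrite("pics/w3.png",cv2.resize(im[100:340,120:440],None,fx=2,fy=2)[:,:,::-1])
E
```

```text
6.9167 [0.50882441 0.19556742 0.01516657] 0.05581411010606617 [-0.19589649  0.09249851  0.28668294] [-0.01595074 -0.17641254 -0.18338854]
[[274.57482202 266.30447072]]
```

View pics/w3.png

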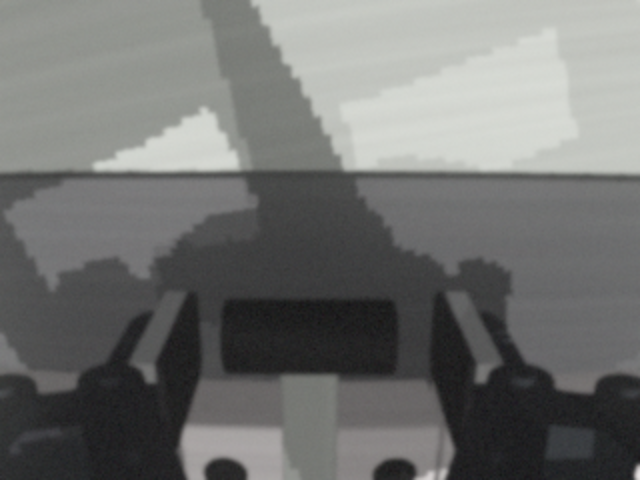

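The grip is centred between the fingers: crop columns 222–397, with the pads at 200 and 432. Closing now, at the lower height.

Emit:
carry_out([
  [[0,0,0],[0,-0.1,0],0],
  [[0,0,0],[0,-0.1,0],-0.4],
  [[0,0,0],[0,-0.1,0],-0.4],
  [[0,0,0],[0,-0.1,0],-0.4],
  [[0,0,0],[0,-0.1,0],-0.4],
])

```text
time_s: 7.38
position: [0.509, 0.1941, 0.0159]
orientation: [-3.141, 0.0, 2.981]
force: [-1.6, -1.8, 4.5]
finger_gap: 0.0382
grip_force: 60.6
```

Emit:
carry_out([
  [[0,0,0],[-0.06,0,-0.95],-0.4],
  [[0,0,0],[-0.25,0,-2.18],-0.4],
  [[0,0,0],[-0.55,0,-3.39],-0.4],
  [[0,0,0],[-0.98,0,-4.57],-0.4],
  [[0,0,0],[-1.53,0,-5.69],-0.4],
])

```text
time_s: 7.8
position: [0.5258, 0.1913, 0.0724]
orientation: [3.141, 0.004, 2.981]
force: [8.9, -0.8, -10.4]
finger_gap: 0.0378
grip_force: 61.2
```

Emit:
carry_out([
  [[0,0,0],[0,0,0],-0.4],
  [[0,0,0],[0,0,0],-0.4],
  [[0,0,0],[0,0,0],-0.4],
  [[0,0,0],[0,0,0],-0.4],
  [[0,0,0],[0,0,0],-0.4],
])

```text
time_s: 8.22
position: [0.5256, 0.1914, 0.0719]
orientation: [3.141, 0.004, 2.98]
force: [5.6, -1.8, -6.4]
finger_gap: 0.0378
grip_force: 61.2
```

Emit:
carry_out([
  [[0,0,0],[-0.8,0,-0.97],-0.4],
  [[0,0,0],[-1.56,0,-1.96],-0.4],
  [[0,0,0],[-2.41,0,-2.88],-0.4],
  [[0,0,0],[-3.35,0,-3.7],-0.4],
  [[0,0,0],[-4.37,0,-4.43],-0.4],
])

```text
time_s: 8.63
position: [0.5674, 0.1844, 0.1165]
orientation: [-3.141, -0.001, 2.981]
force: [5.5, 0.8, -12.1]
finger_gap: 0.0376
grip_force: 61.4
```

Emit:
carry_out([
  [[0,0,0],[-1.08,0,-0.5],-0.4],
  [[0,0,0],[-2.22,0,-1.0],-0.4],
  [[0,0,0],[-3.41,0,-1.4],-0.4],
  [[0,0,0],[-4.63,0,-1.65],-0.4],
  [[0,0,0],[-5.87,0,-1.8],-0.4],
])

```text
time_s: 9.05
position: [0.6242, 0.1751, 0.1353]
orientation: [-3.14, -0.005, 2.98]
force: [-2.6, -0.2, -3.9]
finger_gap: 0.0366
grip_force: 60.2
```

Emit:
carry_out([
  [[0,0,0],[-1.25,0,0],-0.4],
  [[0,0,0],[-2.49,0,0.1],-0.4],
  [[0,0,0],[-3.72,0,0.35],-0.4],
  [[0,0,0],[-4.93,0,0.7],-0.4],
  [[0,0,0],[-6.09,0,1.1],-0.4],
])

```text
time_s: 9.47
position: [0.6876, 0.1664, 0.1272]
orientation: [3.139, 0.003, 2.981]
force: [1.0, 8.6, 0.5]
finger_gap: 0.0291
grip_force: 0.0
```

Emit:
carry_out([
  [[0,0,0],[-0.6,0,0.3],-0.4],
  [[0,0,0],[-1.1,0,0.6],-0.4],
  [[0,0,0],[-2.16,0,1.26],-0.4],
  [[0,0,0],[-2.6,0,1.65],-0.4],
  [[0,0,0],[-2.6,0,1.65],-0.4],
])

```text
time_s: 9.88
position: [0.7113, 0.1612, 0.1066]
orientation: [-3.141, -0.0, 2.98]
force: [0.7, 0.2, 0.9]
finger_gap: 0.0256
grip_force: 0.5
```

```bash
python3 - <<'E'
from h import *
a=camera("side")[90:210,190:370]; b=camera("wrist")
a=cv2.resize(a,(630,420),interpolation=cv2.INTER_CUBIC)
im=np.vstack([a[:,:,::-1],np.zeros((0,630,3),np.uint8)])
w=cv2.resize(b[150:420,140:420],(288,278))[:,:,::-1]
c=np.zeros((420,800,3),np.uint8); c[:, :500]=a[:,:500,::-1]; c[:278,510:798]=w; cv2.imwrite("pics/s3.png",c)
E
```

```text
(no output)
```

View pics/s3.png

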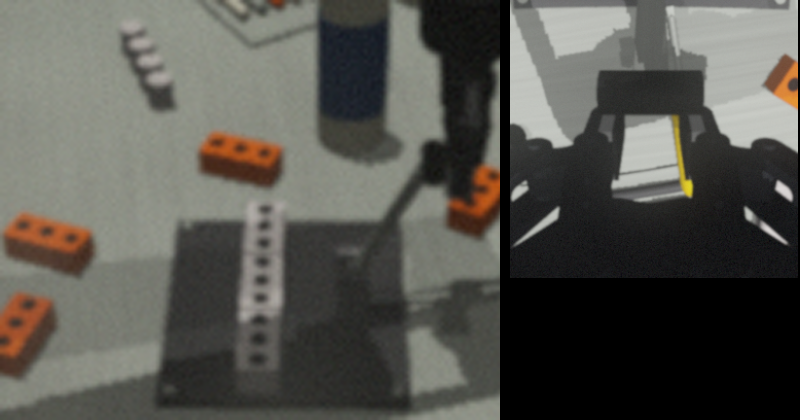

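The arm is past balance and leaning back on the -x side of the fingers. I'll back away in +x so it settles on its stop.

Emit:
carry_out([
  [[0,0,0],[-0.8,0,0],-0.4],
  [[0,0,0],[-1.6,0,0],-0.4],
  [[0,0,0],[-2.4,0,0],-0.4],
  [[0,0,0],[-3.2,0,0],-0.4],
  [[0,0,0],[-4.5,0,0],-0.4],
])

```text
time_s: 10.4
position: [0.7555, 0.1545, 0.1071]
orientation: [-3.142, -0.001, 2.981]
force: [-0.2, 0.4, -0.6]
finger_gap: 0.0261
grip_force: 0.0
```

Emit:
carry_out([
  [[0,0,0],[-0.5,0,-3],0],
  [[0,0,0],[-0.5,0,-6.5],0.5],
  [[0,0,0],[-0.5,0,-10],1],
  [[0,0,0],[-0.5,0,-12],1],
  [[0,0,0],[-0.5,0,-12],1],
])

```text
time_s: 10.82
position: [0.7648, 0.1539, 0.2365]
orientation: [3.138, 0.013, 2.981]
force: [0.5, -0.1, 1.5]
finger_gap: 0.0835
grip_force: 0.0
```

```bash
python3 - <<'E'
from h import *
a=camera("side")[90:290,190:370]; a=cv2.resize(a,(540,600),interpolation=cv2.INTER_CUBIC)
cv2.imwrite("pics/s4.png",a[:,:,::-1])
o=get_obs(); print(o["time_s"],o["position"],o["orientation"],o["qpos"])
# spare 1 and 2 axis (hole lines) from top view; tool closes across width
for nm,c,d in(("s1",[.5702,-.1132],[.0041,-.0476]),("s2",[.4619,-.1312],[.0059,-.0474])):
    d=-np.array(d)/np.linalg.norm(d); yt=np.arctan2(d[1],d[0]) # tool x along block length
    print(nm,"yaw",yt,"turn",yaw_inc(yt),"shift",shift(c+[.13]))
E
```

```text
10.8667 [0.76325981 0.1537394  0.23279315] [3.13912695 0.00872245 2.98072125] [ 1.08714678e-01  5.20763985e-01  1.17012303e+00  5.40580591e-05
  1.44164154e+00 -1.30122772e+00]
s1 yaw 1.6567187091696445 turn 75.85975759195989 shift [ 14.87000837 -29.46660883  10.07737471]
s2 yaw 1.6946319757638375 turn 73.6874874285583 shift [ 25.2714554  -32.97786528   9.97798825]
```

View pics/s4.png

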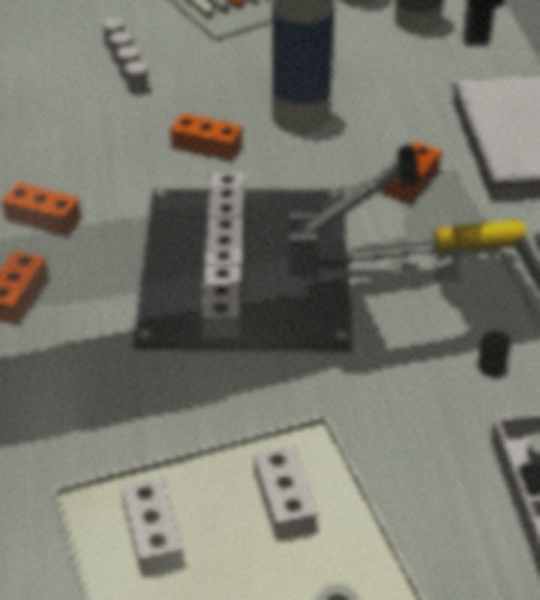

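Picture: the hold-down arm rests open, with its grip at crop (407,160) behind the hinge, and the row and spares are unchanged. Going to spare 1 next.

Emit:
carry_out([
  [[0,0,7],[1.5,-3,0],0.6],
  [[0,0,14],[3,-6,0],0.6],
  [[0,0,21],[4.5,-9,0],0.6],
  [[0,0,28],[6,-12,0],0.6],
  [[0,0,35],[7.5,-14.8,0],0.6],
])

```text
time_s: 11.28
position: [0.6602, 0.0182, 0.2242]
orientation: [-3.138, -0.003, 2.364]
force: [0.5, -0.7, 0.3]
finger_gap: 0.0684
grip_force: 0.0
```

Emit:
carry_out([
  [[0,0,7],[-0.5,-3.3,1],0.6],
  [[0,0,14],[-1,-6.6,2],0.6],
  [[0,0,21],[-1.4,-9.8,4],0.6],
  [[0,0,28],[-1.9,-13,6],0.6],
  [[0,0,35],[-2.4,-16.3,7.5],0.6],
])

```text
time_s: 11.7
position: [0.5629, -0.1145, 0.1484]
orientation: [-3.137, -0.002, 1.753]
force: [-0.2, -0.2, -0.4]
finger_gap: 0.0681
grip_force: 0.0
```

Emit:
carry_out([
  [[0,0,5.9],[0,0,1.5],0.6],
  [[0,0,5.9],[0,0,1.5],0.6],
  [[0,0,5.9],[0,0,1.5],0.6],
  [[0,0,5.9],[0,0,1.5],0.6],
  [[0,0,5.9],[0,0,1.5],0.6],
])

```text
time_s: 12.12
position: [0.5673, -0.1136, 0.1381]
orientation: [3.14, 0.001, 1.659]
force: [1.0, 0.1, 0.4]
finger_gap: 0.0684
grip_force: 0.0
```

```bash
cat >> h.py <<'E'
def holes(z,roi,t=95,lo=15,hi=600):
    i=camera_info("wrist"); im=camera("wrist"); g=cv2.cvtColor(im,cv2.COLOR_RGB2GRAY)
    x0,x1,y0,y1=roi
    n,_,st,ce=cv2.connectedComponentsWithStats((g[y0:y1,x0:x1]<t).astype(np.uint8)); r=[]
    for j in range(1,n):
        a=st[j]
        if lo<a[4]<hi and .6<a[2]/a[3]<1.7 and a[4]>.6*a[2]*a[3]:
            u=ce[j]+[x0,y0]; r.append((u.round(1),a[4],onz("wrist",u,z,i)[0].round(4)))
    return r,i,im
E
python3 - <<'E'
from h import *
o=get_obs(); print(o["time_s"],o["position"],o["orientation"],pinch_z,o["finger_gap"])
r,i,im=holes(.029,(100,460,60,330)); cv2.imwrite("pics/w5.png",im[:,:,::-1])
for k in r: print(*k)
print(proj_w([[.5702,-.1132,.029],[.4619,-.1312,.029]],i))
E
```

```text
12.1167 [ 0.56734986 -0.11356905  0.1381005 ] [3.13986484e+00 5.31725416e-04 1.65894209e+00] 0.0187 0.06844781999334025
[278.2 165.8] 204 [ 0.5662 -0.0902  0.029 ]
[156.7 176. ] 149 [ 0.4578 -0.1075  0.029 ]
[278.8 193. ] 147 [ 0.5688 -0.1141  0.029 ]
[159.6 201.6] 137 [ 0.4605 -0.1314  0.029 ]
[278.7 218.7] 151 [ 0.5708 -0.1377  0.029 ]
[162.9 226.2] 127 [ 0.4633 -0.1552  0.029 ]
[286.1 291.6] 316 [ 0.5848 -0.2127  0.029 ]
[286.6 310.3] 118 [ 0.5876 -0.2352  0.029 ]
[[280.46594902 192.1243557 ]
 [161.00311949 201.55875092]]
```

Emit:
carry_out([
  [[0,0,-0.5],[0,0.1,3],0.6],
  [[0,0,-0.5],[0,0.1,6],0.6],
  [[0,0,-0.5],[0,0.1,9],0.5],
  [[0,0,-0.5],[0,0.1,11],0.4],
  [[0,0,-0.5],[0,0.1,12],0.3],
])

```text
time_s: 12.58
position: [0.5655, -0.1127, 0.0145]
orientation: [-3.138, -0.002, 1.667]
force: [-0.6, 1.0, 0.5]
finger_gap: 0.0557
grip_force: 0.0
```

Emit:
carry_out([
  [[0,0,0],[0,0,0.7],0.3],
  [[0,0,0],[0,0,0.7],0.3],
  [[0,0,0],[0,0,0.7],0.3],
  [[0,0,0],[0,0,0.7],0.3],
  [[0,0,0],[0,0,0.7],0.3],
])

```text
time_s: 13.0
position: [0.5687, -0.1145, 0.012]
orientation: [3.138, 0.001, 1.665]
force: [1.4, 0.6, -0.1]
finger_gap: 0.0555
grip_force: 0.0
```

Emit:
carry_out([
  [[0,0,0],[0,0,0.4],0.2],
  [[0,0,0],[0,0,0.4],0],
  [[0,0,0],[0,0,0.4],-0.4],
  [[0,0,0],[0,0,0.4],-0.5],
  [[0,0,0],[0,0,0.4],-0.5],
])

```text
time_s: 13.42
position: [0.5669, -0.114, 0.0061]
orientation: [-3.142, 0.0, 1.665]
force: [1.5, -0.3, -0.1]
finger_gap: 0.0217
grip_force: 0.0
```

Emit:
carry_out([
  [[0,0,0],[0,0,0],-0.5],
  [[0,0,0],[0,0,0],-0.5],
  [[0,0,0],[0,0,-0.5],-0.5],
  [[0,0,0],[0,0,-1.5],-0.5],
  [[0,0,0],[0,0,-2.5],-0.5],
])

```text
time_s: 13.83
position: [0.5668, -0.1139, 0.0317]
orientation: [-3.141, -0.0, 1.665]
force: [0.3, -0.7, -0.4]
finger_gap: 0.0212
grip_force: 0.0
```

```bash
python3 - <<'E'
from h import *
o=get_obs(); print(o["time_s"],o["position"],o["orientation"],o["force"],o["finger_gap"])
# slots: row mid (.5580,.1858), dir ang 80.87
a=np.radians(80.87); u=np.array([np.cos(a),np.sin(a)])
for s in(1,-1):
    p=np.array([.5580,.1858])+s*.0365*u; print(s,p,shift([*p,.16]),yaw_inc(a))
E
```

```text
13.8333 [ 0.56675336 -0.11391499  0.03169685] [-3.14094146e+00 -3.01956048e-04  1.66485925e+00] [ 0.26364097 -0.71274513 -0.35046792] 0.02121013105270321
1 [0.56379164 0.22183758] [ 33.45852198   2.85031974 -12.82207111] 14.519408381181503
-1 [0.55220836 0.14976242] [ 26.39166407   1.02015078 -12.82301319] 14.519408381181503
```

Emit:
carry_out([
  [[0,0,0],[0,0,-3],0.6],
  [[0,0,0],[0,0,-6],0.6],
  [[0,0,0],[0,0,-9],0.6],
  [[0,0,0],[0,0,-10],0.6],
  [[0,0,0],[0,0,-10],0.6],
])

```text
time_s: 14.25
position: [0.5707, -0.1152, 0.1368]
orientation: [3.132, 0.004, 1.665]
force: [1.1, -0.8, 0.1]
finger_gap: 0.0682
grip_force: 0.0
```

```bash
python3 - <<'E'
from h import *
o=get_obs(); print(o["time_s"],o["position"],o["orientation"],pinch_z,o["finger_gap"])
r,i,im=holes(.029,(100,460,60,400)); cv2.imwrite("pics/w6.png",im[:,:,::-1])
for k in r: print(*k)
a=cv2.imread("pics/w5.png")[90:370,120:440]; b=im[90:370,120:440,::-1]
t=camera("top")[190:280,270:390,::-1]
c=np.zeros((560,800,3),np.uint8); c[:280,:320]=a; c[280:,:320]=b; c[:345,330:790]=cv2.resize(t,(460,345),interpolation=cv2.INTER_CUBIC); cv2.imwrite("pics/cmp.png",c)
E
```

```text
14.25 [ 0.57069362 -0.11520395  0.13679292] [3.13215689 0.00417524 1.66492077] 0.0187 0.06821903925357622
[273.2 163.2] 196 [ 0.5658 -0.0901  0.029 ]
[151.3 173.2] 152 [ 0.4575 -0.1074  0.029 ]
[274.  190.7] 143 [ 0.5687 -0.114   0.029 ]
[154.2 199. ] 138 [ 0.4602 -0.1312  0.029 ]
[273.7 216.4] 153 [ 0.5706 -0.1374  0.029 ]
[157.5 223.6] 128 [ 0.463  -0.1549  0.029 ]
[456.4 241. ] 29 [ 0.7595 -0.1487  0.029 ]
[281.4 308.5] 116 [ 0.587  -0.2346  0.029 ]
```

```bash
python3 - <<'E'
from h import *
from scipy.spatial.transform import Rotation as Ro
i=camera_info("wrist"); o=get_obs()
T=lambda o:(Ro.from_euler("xyz",o["orientation"]).as_matrix(),o["position"])
R,p=T(o)
print("cam centre in tool",R.T@(-cv2.Rodrigues(np.array(i["rvec"]))[0].T@i["tvec"]-p), "axis",R.T@cv2.Rodrigues(np.array(i["rvec"]))[0][2])
for x in(.011,-.011):
  for k in(0,.01,.02,.03,.04,.05):
    P=np.array([[x,-.0279,-k],[x,.0279,-k]])@R.T+p
    print(x,k,((proj_w(P,i)-[120,100])*2).round(0).tolist())
E
```

```text
cam centre in tool [ 6.95278354e-02  4.93639176e-05 -1.65759490e-01] axis [-2.75622862e-01 -3.44507100e-05  9.61265851e-01]
0.011 0 [[212.0, 244.0], [417.0, 244.0]]
0.011 0.01 [[207.0, 257.0], [423.0, 257.0]]
0.011 0.02 [[200.0, 271.0], [429.0, 271.0]]
0.011 0.03 [[193.0, 287.0], [436.0, 287.0]]
0.011 0.04 [[185.0, 306.0], [444.0, 305.0]]
0.011 0.05 [[176.0, 326.0], [453.0, 326.0]]
-0.011 0 [[217.0, 317.0], [413.0, 317.0]]
-0.011 0.01 [[212.0, 333.0], [418.0, 333.0]]
-0.011 0.02 [[206.0, 351.0], [424.0, 350.0]]
-0.011 0.03 [[200.0, 370.0], [430.0, 370.0]]
-0.011 0.04 [[193.0, 392.0], [437.0, 392.0]]
-0.011 0.05 [[185.0, 416.0], [444.0, 416.0]]
```

View pics/cmp.png

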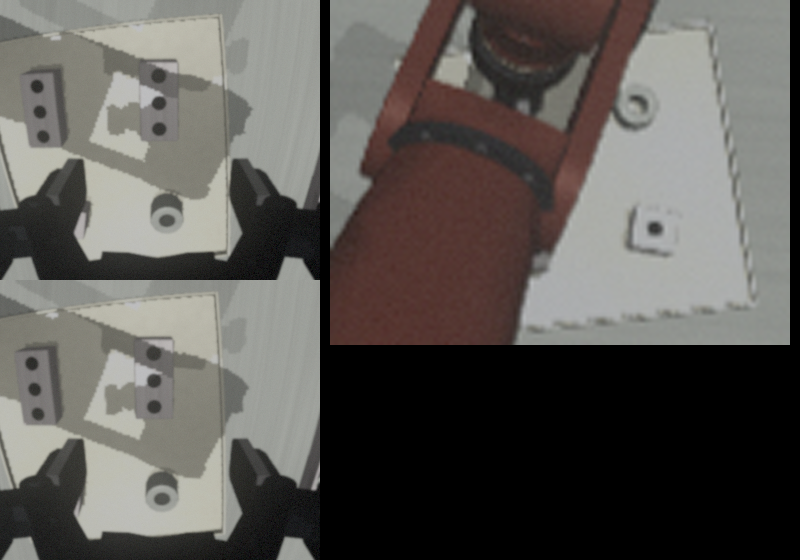

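Both blocks are unmoved: cmp shows spare 1 at (155,380) and spare 2 at (35,390). The pad corners in the wrist view put the real fingertips about 25–30 mm above the reported TCP when the fingers are partly open. That explains both the slip and this miss, so I'll go lower in small steps and watch the force.

Emit:
carry_out([
  [[0,0,0],[0,0,3.5],0.5],
  [[0,0,0],[0,0,7],0.4],
  [[0,0,0],[0,0,10],0.3],
  [[0,0,0],[0,0,12],0.3],
  [[0,0,0],[0,0,12.5],0.3],
])

```text
time_s: 14.77
position: [0.5602, -0.1119, -0.0012]
orientation: [-3.129, -0.006, 1.665]
force: [-2.0, 0.1, -0.1]
finger_gap: 0.0553
grip_force: 0.0
```

Emit:
carry_out([
  [[0,0,0],[0,0,0.4],0.3],
  [[0,0,0],[0,0,0.8],0.3],
  [[0,0,0],[0,0,1.2],0.3],
  [[0,0,0],[0,0,1.5],0.3],
  [[0,0,0],[0,0,1.5],0.3],
])

```text
time_s: 15.18
position: [0.5676, -0.1142, -0.0083]
orientation: [3.141, 0.0, 1.665]
force: [-0.3, -0.3, -0.7]
finger_gap: 0.0555
grip_force: 0.0
```

Emit:
carry_out([
  [[0,0,0],[0,0.1,0.3],0.3],
  [[0,0,0],[0,0.1,0.7],0.3],
  [[0,0,0],[0,0.1,0.7],0.1],
  [[0,0,0],[0,0.1,0.7],-0.2],
  [[0,0,0],[0,0.1,0.7],-0.4],
])

```text
time_s: 15.6
position: [0.5684, -0.114, -0.0155]
orientation: [3.141, 0.0, 1.665]
force: [0.2, -0.1, -1.4]
finger_gap: 0.0329
grip_force: 61.7
```

Emit:
carry_out([
  [[0,0,0],[0,0,0],-0.4],
  [[0,0,0],[0,0,0],-0.4],
  [[0,0,0],[0,0,0],-0.4],
  [[0,0,0],[0,0,0],-0.4],
  [[0,0,0],[0,0,0],-0.4],
])

```text
time_s: 16.02
position: [0.5682, -0.114, -0.0157]
orientation: [3.141, 0.0, 1.665]
force: [-0.1, -0.7, 1.4]
finger_gap: 0.0325
grip_force: 62.1
```

Emit:
carry_out([
  [[0,0,0],[0,0,0],0.1],
  [[0,0,0],[0,0,0.2],0.1],
  [[0,0,0],[0,0,0.5],0.1],
  [[0,0,0],[0,0,0.5],0.1],
  [[0,0,0],[0,0,0.5],0.1],
])

```text
time_s: 16.43
position: [0.5674, -0.1137, -0.0215]
orientation: [-3.14, -0.001, 1.665]
force: [-0.2, 0.0, -0.5]
finger_gap: 0.0469
grip_force: 0.0
```

Emit:
carry_out([
  [[0,0,0],[0,0,0],-0.3],
  [[0,0,0],[0,0,0],-0.4],
  [[0,0,0],[0,0,0],-0.4],
  [[0,0,0],[0,0,0],-0.4],
  [[0,0,0],[0,0,0],-0.4],
])

```text
time_s: 16.85
position: [0.5681, -0.114, -0.0208]
orientation: [3.141, 0.0, 1.665]
force: [0.3, -0.6, -0.7]
finger_gap: 0.0331
grip_force: 60.9
```

Emit:
carry_out([
  [[0,0,0],[0,0,-0.5],-0.4],
  [[0,0,0],[0,0,-2],-0.4],
  [[0,0,0],[0,0,-4],-0.4],
  [[0,0,0],[0,0,-7],-0.4],
  [[0,0,0],[0,0,-10],-0.4],
])

```text
time_s: 17.27
position: [0.5662, -0.1133, 0.0787]
orientation: [-3.138, -0.002, 1.665]
force: [0.4, -0.2, -2.2]
finger_gap: 0.0328
grip_force: 60.7
```

```bash
cat > slots.py <<'E'
from h import *
o=get_obs(); print(o["time_s"],o["position"],o["orientation"],o["force"],o["finger_gap"],o["grip_force"])
a=np.radians(80.87); u=np.array([np.cos(a),np.sin(a)])
for s in(1,-1):
    p=np.array([.5580,.1858])+s*.0367*u; print(s,p.round(4),shift([*p,.1]).round(2),yaw_inc(a).round(2))
E
python3 slots.py
```

```text
17.2667 [ 0.56615536 -0.11332506  0.07873687] [-3.13785392e+00 -1.59812705e-03  1.66484237e+00] [ 0.35036806 -0.23979311 -2.19097387] 0.03283460377501098 60.65141201019287
1 [0.5638 0.222 ] [33.41  2.91 -2.08] 14.52
-1 [0.5522 0.1496] [26.31  1.07 -2.09] 14.52
```

Emit:
carry_out([
  [[0,0,0],[2,0.15,-0.5],-0.4],
  [[0,0,0],[5.5,0.45,-1],-0.4],
  [[0,0,0],[9,0.73,-1.2],-0.4],
  [[0,0,0],[12.5,1,-1.2],-0.4],
  [[0,0,0],[16,1.3,-1.2],-0.4],
])

```text
time_s: 17.68
position: [0.5653, 0.048, 0.0914]
orientation: [-3.141, -0.0, 1.664]
force: [-0.1, -0.3, -1.5]
finger_gap: 0.033
grip_force: 60.8
```

Emit:
carry_out([
  [[0,0,3],[3.5,0.3,0],-0.4],
  [[0,0,6],[7.5,0.6,0],-0.4],
  [[0,0,9],[11.5,0.95,0],-0.4],
  [[0,0,12],[15,1.2,0],-0.4],
  [[0,0,14.5],[17.5,1.4,0],-0.4],
])

```text
time_s: 18.1
position: [0.5623, 0.2253, 0.091]
orientation: [-3.141, -0.001, 1.411]
force: [0.1, 0.9, -1.6]
finger_gap: 0.0328
grip_force: 60.7
```

Emit:
carry_out([
  [[0,0,0],[0,0,0],-0.4],
  [[0,0,0],[0,0,0],-0.4],
  [[0,0,0],[0,0,0.5],-0.4],
  [[0,0,0],[0,0,1],-0.4],
  [[0,0,0],[0,0,1],-0.4],
])

```text
time_s: 18.52
position: [0.5621, 0.2204, 0.0793]
orientation: [-3.139, 0.002, 1.41]
force: [-0.5, -0.2, -2.7]
finger_gap: 0.033
grip_force: 60.7
```

```bash
python3 - <<'E'
exec(open("slots.py").read())
r,i,im=holes(.0,(100,460,60,400)); cv2.imwrite("pics/w7.png",im[:,:,::-1])
b=o["position"][2]+.0238+.026
for k in r: print(k[0],k[1],"row",onz("wrist",k[0],.036,i)[0].round(4),"held",onz("wrist",k[0],b,i)[0].round(4))
E
```

```text
18.5167 [0.56214142 0.22042604 0.07925072] [-3.13854152e+00  1.65194294e-03  1.41024245e+00] [-0.47329628 -0.23063545 -2.72376506] 0.033023449124117366 60.692853927612305
1 [0.5638 0.222 ] [ 0.18  0.13 -2.08] -0.07
-1 [0.5522 0.1496] [-7.16  0.14 -2.06] -0.07
[415.2 250.8] 142 row [0.6597 0.1762 0.036 ] held [0.6215 0.2266 0.1291]
[277.4 331.9] 478 row [0.5463 0.1231 0.036 ] held [0.5586 0.1971 0.1291]
```

Emit:
carry_out([
  [[0,0,0],[0.1,0.1,1],-0.4],
  [[0,0,0],[0.15,0.15,2.5],-0.4],
  [[0,0,0],[0.15,0.15,4],-0.4],
  [[0,0,0],[0.15,0.15,5],-0.4],
  [[0,0,0],[0.15,0.15,5.5],-0.4],
])

```text
time_s: 18.98
position: [0.5636, 0.2224, 0.0236]
orientation: [-3.138, 0.002, 1.411]
force: [-1.0, 0.3, -2.1]
finger_gap: 0.033
grip_force: 60.7
```

Emit:
carry_out([
  [[0,0,0],[0,0,0],-0.4],
  [[0,0,0],[0,0,0],-0.4],
  [[0,0,0],[0,0,0],-0.4],
  [[0,0,0],[0,0,0.2],-0.4],
  [[0,0,0],[0,0,0.3],-0.4],
])

```text
time_s: 19.4
position: [0.566, 0.2237, 0.024]
orientation: [3.14, -0.001, 1.412]
force: [0.3, 0.7, -1.5]
finger_gap: 0.0326
grip_force: 60.7
```

```bash
python3 - <<'E'
exec(open("slots.py").read())
r,i,im=holes(.0,(60,460,100,400)); cv2.imwrite("pics/w7.png",im[:,:,::-1])
b=o["position"][2]+.0238+.026
for k in r: print(k[0],k[1],"row",onz("wrist",k[0],.036,i)[0].round(4),"held",onz("wrist",k[0],b,i)[0].round(4))
E
```

```text
19.4 [0.56599922 0.22365766 0.02401455] [ 3.13981279e+00 -8.06312319e-04  1.41184864e+00] [ 0.32670191  0.73324097 -1.52165991] 0.032570757424240954 60.69135546684265
1 [0.5638 0.222 ] [-0.19 -0.18 -7.6 ] 0.02
-1 [0.5522 0.1496] [-7.53 -0.18 -7.6 ] 0.02
[277.3 332. ] 475 row [0.5574 0.1703 0.036 ] held [0.5622 0.2003 0.0738]
```

Emit:
carry_out([
  [[0,0,0],[-0.2,-0.2,0.4],-0.4],
  [[0,0,0],[-0.2,-0.2,0.7],-0.4],
  [[0,0,0],[-0.2,-0.2,0.8],-0.4],
  [[0,0,0],[-0.2,-0.2,0.8],-0.4],
  [[0,0,0],[-0.2,-0.2,0.8],-0.4],
])

```text
time_s: 19.87
position: [0.5627, 0.2217, 0.0149]
orientation: [-3.141, 0.0, 1.412]
force: [0.1, -0.4, -1.8]
finger_gap: 0.0327
grip_force: 60.7
```

Emit:
carry_out([
  [[0,0,0],[0,0.1,0.1],-0.4],
  [[0,0,0],[0,0.1,0.2],-0.4],
  [[0,0,0],[0,0.1,0.3],-0.4],
  [[0,0,0],[0,0.1,0.35],-0.4],
  [[0,0,0],[0,0.1,0.35],-0.4],
])

```text
time_s: 20.28
position: [0.5642, 0.2217, 0.0121]
orientation: [3.141, -0.0, 1.412]
force: [-0.7, -0.3, 1.5]
finger_gap: 0.0328
grip_force: 61.2
```

Emit:
carry_out([
  [[0,0,0],[0,0,0],-0.1],
  [[0,0,0],[0,0,0],0],
  [[0,0,0],[0,0,0],0.2],
  [[0,0,0],[0,0,0],0.3],
  [[0,0,0],[0,0,0],0.3],
])

```text
time_s: 20.7
position: [0.5639, 0.2216, 0.0116]
orientation: [3.141, -0.0, 1.412]
force: [-0.1, -0.3, 0.3]
finger_gap: 0.0557
grip_force: 0.0
```

Emit:
carry_out([
  [[0,0,0],[0,0,-1],0.3],
  [[0,0,0],[0,0,-4],0.3],
  [[0,0,0],[0,0,-7],0.4],
  [[0,0,0],[0,0,-11],0.6],
  [[0,0,0],[0,0,-11],0.6],
])

```text
time_s: 21.12
position: [0.5704, 0.2234, 0.1319]
orientation: [3.126, -0.007, 1.412]
force: [1.5, 1.4, 1.8]
finger_gap: 0.0686
grip_force: 0.0
```

Emit:
carry_out([
  [[0,0,0],[-3,0,0],0.6],
  [[0,0,0],[-6,0,0],0.6],
  [[0,0,0],[-6,0,0],0.6],
  [[0,0,0],[-6,0,0],0.6],
  [[0,0,0],[-6,0,0],0.6],
])

```text
time_s: 21.53
position: [0.5547, 0.1626, 0.1222]
orientation: [3.141, -0.001, 1.411]
force: [-0.2, 0.0, 0.2]
finger_gap: 0.0683
grip_force: 0.0
```

```bash
python3 - <<'E'
exec(open("slots.py").read())
r,i,im=holes(.0,(60,500,40,400)); cv2.imwrite("pics/w8.png",im[:,:,::-1])
for k in r: print(k[0],k[1],"row",onz("wrist",k[0],.036,i)[0].round(4),"upper",onz("wrist",k[0],.062,i)[0].round(4))
a=np.radians(90)+.1; print("s2",shift([.4605,-.1314,.12]),yaw_inc(1.686))
E
```

```text
21.5333 [0.55470606 0.16255276 0.1221976 ] [ 3.14067297e+00 -8.88653818e-04  1.41107652e+00] [-0.19211441  0.03846633  0.2146955 ] 0.06828608409275473 0.0
1 [0.5638 0.222 ] [ 6.02 -0.05  2.23] -0.02
-1 [0.5522 0.1496] [-1.32 -0.05  2.22] -0.02
[477.5  44.9] 79 row [0.7495 0.2732 0.036 ] upper [0.7305 0.2689 0.062 ]
[70.8 91. ] 81 row [0.3917 0.2895 0.036 ] upper [0.4097 0.2834 0.062 ]
[90.1 97.6] 91 row [0.4113 0.2777 0.036 ] upper [0.4273 0.2729 0.062 ]
[277.4 160.7] 155 row [0.5599 0.1936 0.036 ] upper [0.5605 0.1974 0.062 ]
[ 77.6 193.6] 72 row [0.375  0.1977 0.036 ] upper [0.3947 0.2011 0.062 ]
[278.  199.9] 174 row [0.5553 0.1621 0.036 ] upper [0.5564 0.1692 0.062 ]
[ 75.5 216.5] 66 row [0.3646 0.1769 0.036 ] upper [0.3853 0.1825 0.062 ]
[277.8 229.2] 146 row [0.5511 0.1373 0.036 ] upper [0.5526 0.147  0.062 ]
[ 74.2 237.9] 56 row [0.3544 0.1563 0.036 ] upper [0.3762 0.164  0.062 ]
[278.1 255. ] 111 row [0.5476 0.114  0.036 ] upper [0.5495 0.1261 0.062 ]
[488.3 289.2] 521 row [0.7617 0.0289 0.036 ] upper [0.7415 0.0497 0.062 ]
[277.8 279.8] 81 row [0.5435 0.0899 0.036 ] upper [0.5458 0.1045 0.062 ]
s2 [-30.54692277  -4.64269561   0.17703236] -15.70769824538208
```

Spare 1 lies within about 1 mm of its target (offset +35.7 mm along the row, -0.5 mm across). Now spare 2.

Emit:
carry_out([
  [[0,0,-3],[-3,-0.45,0],0.5],
  [[0,0,-6],[-6.5,-1,0],0.5],
  [[0,0,-9],[-10,-1.5,0],0.5],
  [[0,0,-12],[-13,-2,0],0.5],
  [[0,0,-15.7],[-16,-2.4,0],0.5],
])

```text
time_s: 22.0
position: [0.505, 0.0079, 0.1217]
orientation: [3.141, -0.0, 1.69]
force: [0.0, -0.2, -0.7]
finger_gap: 0.0642
grip_force: 0.0
```

Emit:
carry_out([
  [[0,0,0],[-3,0.2,0],0.4],
  [[0,0,0],[-6.5,0.9,0],0.4],
  [[0,0,0],[-10,1.3,0],0.4],
  [[0,0,0],[-13.4,1.8,0],0.4],
  [[0,0,0],[-13.4,1.8,0],0.4],
])

```text
time_s: 22.42
position: [0.5414, -0.128, 0.1227]
orientation: [3.138, 0.004, 1.683]
force: [-0.1, 0.3, 0.7]
finger_gap: 0.0598
grip_force: 0.0
```

Emit:
carry_out([
  [[0,0,0],[0,0,0],0.3],
  [[0,0,0],[0,0,0],0.3],
  [[0,0,0],[0,0,0],0.3],
  [[0,0,0],[0,0,0],0.3],
  [[0,0,0],[0,0,0],0.3],
])

```text
time_s: 22.83
position: [0.5384, -0.1216, 0.1215]
orientation: [-3.141, -0.0, 1.688]
force: [-0.6, 0.2, -0.7]
finger_gap: 0.0555
grip_force: 0.0
```

```bash
python3 - <<'E'
exec(open("slots.py").read())
r,i,im=holes(.029,(220,340,100,300))
for k in r: print(*k)
print("s2",shift([.4605,-.1314,-.021]),yaw_inc(1.686))
E
```

```text
22.8333 [ 0.53835165 -0.12156495  0.12147199] [-3.14125783e+00 -3.28656843e-04  1.68766516e+00] [-0.56570525  0.16761854 -0.66791655] 0.05554806182787476 0.0
1 [0.5638 0.222 ] [33.83  6.54  2.16] 15.83
-1 [0.5522 0.1496] [26.77  4.54  2.15] 15.83
[224.5 296.7] 59 [ 0.5002 -0.2231  0.029 ]
s2 [-0.05029684 -7.85034249 14.25788724] 0.08036135440259014
```

Emit:
carry_out([
  [[0,0,0],[0,-3,0],0.3],
  [[0,0,0],[0,-6,0],0.3],
  [[0,0,0],[0,-7.9,0],0.3],
  [[0,0,0],[0,-7.9,0],0.3],
  [[0,0,0],[0,-7.9,0],0.3],
])

```text
time_s: 23.3
position: [0.4597, -0.1316, 0.1217]
orientation: [3.141, 0.0, 1.685]
force: [-0.1, 0.1, -0.6]
finger_gap: 0.0554
grip_force: 0.0
```

```bash
python3 - <<'E'
from h import *
o=get_obs(); print(o["position"])
r,i,im=holes(.029,(220,340,100,300))
for k in r: print(*k)
print("s2",shift([.4605,-.1314,-.021]),yaw_inc(1.686))
E
```

```text
[ 0.45970627 -0.13158764  0.12166305]
[278.8 168. ] 210 [ 0.4581 -0.1072  0.029 ]
[278.8 197.2] 180 [ 0.4609 -0.1315  0.029 ]
[278.2 224.7] 169 [ 0.4632 -0.1553  0.029 ]
s2 [ 0.05944558 -0.04767952 14.30960162] -0.010474539382142342
```

Centre (0.4607, -0.1313), so the tool is aligned. Descending.

Emit:
carry_out([
  [[0,0,0],[0,0.1,3],0.3],
  [[0,0,0],[0,0.1,6.5],0.3],
  [[0,0,0],[0,0.1,9.5],0.3],
  [[0,0,0],[0,0.1,11.5],0.3],
  [[0,0,0],[0,0.1,12.5],0.3],
])

```text
time_s: 23.77
position: [0.46, -0.1308, -0.0063]
orientation: [-3.138, -0.002, 1.686]
force: [-0.4, 0.4, 0.5]
finger_gap: 0.0554
grip_force: 0.0
```

Emit:
carry_out([
  [[0,0,0],[0,0,0.4],0.3],
  [[0,0,0],[0,0,0.8],0.3],
  [[0,0,0],[0,0,1.2],0.3],
  [[0,0,0],[0,0,1.5],0.3],
  [[0,0,0],[0,0,1.5],0.3],
])

```text
time_s: 24.18
position: [0.4618, -0.1322, -0.0178]
orientation: [3.14, 0.001, 1.686]
force: [0.3, -0.3, -0.8]
finger_gap: 0.0556
grip_force: 0.0
```

Emit:
carry_out([
  [[0,0,0],[0.1,-0.1,0.2],0.3],
  [[0,0,0],[0.1,-0.1,0.2],0.1],
  [[0,0,0],[0.1,-0.1,0.2],0],
  [[0,0,0],[0.1,-0.1,0.2],-0.2],
  [[0,0,0],[0.1,-0.1,0.2],-0.4],
])

```text
time_s: 24.6
position: [0.4605, -0.1312, -0.0198]
orientation: [3.141, 0.001, 1.686]
force: [-0.5, 1.7, 3.3]
finger_gap: 0.0327
grip_force: 60.7
```

Emit:
carry_out([
  [[0,0,0],[0,0,0],-0.4],
  [[0,0,0],[0,0,0],-0.4],
  [[0,0,0],[0,0,0],-0.4],
  [[0,0,0],[0,0,0],-0.4],
  [[0,0,0],[0,0,0],-0.4],
])

```text
time_s: 25.02
position: [0.4605, -0.1312, -0.0198]
orientation: [3.141, 0.0, 1.686]
force: [-1.1, 1.3, 5.6]
finger_gap: 0.0332
grip_force: 60.6
```

Emit:
carry_out([
  [[0,0,0],[0,0,-0.5],-0.4],
  [[0,0,0],[0,0,-2],-0.4],
  [[0,0,0],[0,0,-5],-0.4],
  [[0,0,0],[0,0,-8],-0.4],
  [[0,0,0],[0,0,-11],-0.4],
])

```text
time_s: 25.43
position: [0.4586, -0.1304, 0.0897]
orientation: [-3.139, -0.001, 1.686]
force: [0.9, 0.2, -0.9]
finger_gap: 0.0326
grip_force: 59.9
```

Emit:
carry_out([
  [[0,0,0],[0,0,0],-0.4],
  [[0,0,0],[0,0,0],-0.4],
  [[0,0,0],[0,0,0],-0.4],
  [[0,0,0],[0,0,0],-0.4],
  [[0,0,0],[0,0,0],-0.4],
])

```text
time_s: 25.85
position: [0.4581, -0.1302, 0.0874]
orientation: [-3.138, -0.002, 1.686]
force: [0.7, 0.5, -0.8]
finger_gap: 0.033
grip_force: 60.1
```

```bash
python3 slots.py; python3 - <<'E'
from h import *
print(shift([.5525,.1488,.1]))
E
```

```text
25.85 [ 0.45811468 -0.13018149  0.0874368 ] [-3.13777922e+00 -2.26378355e-03  1.68572240e+00] [ 0.66747919  0.45483095 -0.76261709] 0.03296973861102314 60.0934374332428
1 [0.5638 0.222 ] [33.78 14.54 -1.24] 15.71
-1 [0.5522 0.1496] [26.71 12.55 -1.24] 15.71
[26.63454116 12.57078776 -1.24397491]
```

Emit:
carry_out([
  [[0,0,0],[1.8,0.85,0],-0.4],
  [[0,0,0],[4.8,2.3,0],-0.4],
  [[0,0,0],[8,3.8,0],-0.4],
  [[0,0,0],[11.2,5.3,0],-0.4],
  [[0,0,0],[14.4,6.8,0],-0.4],
])

```text
time_s: 26.27
position: [0.5101, 0.0213, 0.088]
orientation: [-3.139, -0.001, 1.685]
force: [2.2, -0.9, -0.9]
finger_gap: 0.0329
grip_force: 60.0
```

Emit:
carry_out([
  [[0,0,3.5],[3.2,1.5,0],-0.4],
  [[0,0,7],[6.4,3,0],-0.4],
  [[0,0,10.5],[9.5,4.5,0],-0.4],
  [[0,0,14],[12.2,5.8,0],-0.4],
  [[0,0,15.7],[12.2,5.8,0],-0.4],
])

```text
time_s: 26.68
position: [0.5553, 0.1526, 0.0883]
orientation: [-3.141, -0.002, 1.413]
force: [-0.1, -0.4, -0.9]
finger_gap: 0.0331
grip_force: 59.9
```

Emit:
carry_out([
  [[0,0,0],[0,0,0.5],-0.4],
  [[0,0,0],[0,0,1],-0.4],
  [[0,0,0],[0,0,1.5],-0.4],
  [[0,0,0],[0,0,1.5],-0.4],
  [[0,0,0],[0,0,1.5],-0.4],
])

```text
time_s: 27.1
position: [0.5534, 0.1467, 0.0733]
orientation: [-3.139, 0.001, 1.411]
force: [0.0, -0.2, -1.7]
finger_gap: 0.0329
grip_force: 59.9
```

```bash
python3 - <<'E'
exec(open("slots.py").read())
r,i,im=holes(.0,(200,360,60,400)); b=o["position"][2]+.0228+.026
for k in r: print(k[0],k[1],"upper",onz("wrist",k[0],.062,i)[0].round(4),"held",onz("wrist",k[0],b,i)[0].round(4))
print(shift([.5525,.1488,.0232]))
E
```

```text
27.1 [0.55340838 0.14665264 0.07329317] [-3.13906936e+00  8.60827644e-04  1.41066310e+00] [ 0.03852095 -0.24834476 -1.67660594] 0.03294613606181062 59.94625747203827
1 [0.5638 0.222 ] [ 7.61 -0.18 -2.68] -0.04
-1 [0.5522 0.1496] [ 0.27 -0.17 -2.67] -0.04
[277.4 331.1] 459 upper [0.542  0.0755 0.062 ] held [0.5498 0.123  0.1221]
[ 0.17321736 -0.18189016  5.08030944]
```

Emit:
carry_out([
  [[0,0,0],[0,-0.1,1],-0.4],
  [[0,0,0],[0,-0.1,2.5],-0.4],
  [[0,0,0],[0,-0.1,3.5],-0.4],
  [[0,0,0],[0,-0.1,3.5],-0.4],
  [[0,0,0],[0,-0.1,3.5],-0.4],
])

```text
time_s: 27.57
position: [0.5525, 0.1476, 0.0385]
orientation: [-3.139, 0.001, 1.412]
force: [-0.1, 0.1, -1.7]
finger_gap: 0.0331
grip_force: 59.9
```

Emit:
carry_out([
  [[0,0,0],[0,0,0.5],-0.4],
  [[0,0,0],[0,0,0.9],-0.4],
  [[0,0,0],[0,0,0.9],-0.4],
  [[0,0,0],[0,0,0.9],-0.4],
  [[0,0,0],[0,0,0.9],-0.4],
])

```text
time_s: 27.98
position: [0.5538, 0.1479, 0.0309]
orientation: [3.141, -0.0, 1.412]
force: [-0.5, -0.8, -1.9]
finger_gap: 0.0333
grip_force: 59.9
```

```bash
python3 - <<'E'
from h import *
print(get_obs()["position"],shift([.5525,.1488,.0132]))
E
```

```text
[0.55384966 0.14793024 0.03086066] [ 0.06434836 -0.14783997  1.76600465]
```

Emit:
carry_out([
  [[0,0,0],[0,-0.1,0.6],-0.4],
  [[0,0,0],[0,-0.1,1.1],-0.4],
  [[0,0,0],[0,-0.1,1.3],-0.4],
  [[0,0,0],[0,-0.1,1.3],-0.4],
  [[0,0,0],[0,-0.1,1.3],-0.4],
])

```text
time_s: 28.4
position: [0.5522, 0.148, 0.0171]
orientation: [-3.141, 0.0, 1.412]
force: [0.3, 0.6, -2.2]
finger_gap: 0.0328
grip_force: 59.9
```

Emit:
carry_out([
  [[0,0,0],[0.05,0,0.1],-0.4],
  [[0,0,0],[0.05,0,0.2],-0.4],
  [[0,0,0],[0.05,0,0.35],-0.4],
  [[0,0,0],[0.05,0,0.45],-0.4],
  [[0,0,0],[0.05,0,0.45],-0.4],
])

```text
time_s: 28.82
position: [0.5529, 0.1485, 0.0132]
orientation: [3.141, -0.0, 1.412]
force: [-0.6, 0.8, -0.5]
finger_gap: 0.0329
grip_force: 60.1
```

Emit:
carry_out([
  [[0,0,0],[0,0,0.1],-0.4],
  [[0,0,0],[0,0,0.15],-0.4],
  [[0,0,0],[0,0,0.15],-0.4],
  [[0,0,0],[0,0,0.15],-0.4],
  [[0,0,0],[0,0,0.15],-0.4],
])

```text
time_s: 29.23
position: [0.5529, 0.1486, 0.0132]
orientation: [-3.141, 0.0, 1.412]
force: [-3.8, -0.5, 6.9]
finger_gap: 0.033
grip_force: 61.2
```

Contact is made with the block seated. Releasing, then rising straight up.

Emit:
carry_out([
  [[0,0,0],[0,0,-0.1],-0.1],
  [[0,0,0],[0,0,-0.1],0],
  [[0,0,0],[0,0,-0.1],0.2],
  [[0,0,0],[0,0,-0.1],0.3],
  [[0,0,0],[0,0,-0.1],0.3],
])

```text
time_s: 29.65
position: [0.5526, 0.1485, 0.0124]
orientation: [-3.141, 0.0, 1.412]
force: [1.2, 0.1, 0.7]
finger_gap: 0.0557
grip_force: 0.0
```

Emit:
carry_out([
  [[0,0,0],[0,0,-1],0.3],
  [[0,0,0],[0,0,-4],0.3],
  [[0,0,0],[0,0,-7],0.4],
  [[0,0,0],[0,0,-11],0.6],
  [[0,0,0],[0,0,-14],0.6],
])

```text
time_s: 30.07
position: [0.5534, 0.1487, 0.1559]
orientation: [3.139, -0.001, 1.412]
force: [0.4, 0.2, 0.4]
finger_gap: 0.0684
grip_force: 0.0
```

Emit:
carry_out([
  [[0,0,0],[0,0,0],0.6],
  [[0,0,0],[0,0,0],0.6],
  [[0,0,0],[0,0,0],0.6],
  [[0,0,0],[0,0,0],0.6],
  [[0,0,0],[0,0,0],0.6],
])

```text
time_s: 30.48
position: [0.551, 0.1483, 0.1504]
orientation: [-3.138, 0.001, 1.412]
force: [-1.5, -0.1, -0.9]
finger_gap: 0.0683
grip_force: 0.0
```

```bash
python3 - <<'E'
from h import *
o=get_obs(); print(o["time_s"],o["position"])
r,i,im=holes(.0,(240,320,40,400))
u=np.array([.1587,.9873]); x=np.array([.9873,-.1587]); m=np.array([.5585,.1858])
for k in r:
    for z in(.036,.062):
        q=onz("wrist",k[0],z,i)[0][:2]-m; print(k[0],k[1],z,"along",(q@u*1000).round(1),"across",(q@x*1000).round(1),end="; ")
    print()
E
```

```text
30.4833 [0.55104143 0.14827309 0.15036969]
[279.7 136.4] 120 0.036 along 9.9 across 0.2; [279.7 136.4] 120 0.062 along 12.0 across 0.1; 
[280.5 169.7] 147 0.036 along -19.2 across 0.9; [280.5 169.7] 147 0.062 along -14.5 across 0.8; 
[280.1 197.9] 174 0.036 along -44.8 across 0.6; [280.1 197.9] 174 0.062 along -37.7 across 0.5; 
[280.2 226.1] 149 0.036 along -71.6 across 0.8; [280.2 226.1] 149 0.062 along -62.0 across 0.6; 
[279.6 251.1] 77 0.036 along -96.8 across 0.3; [279.6 251.1] 77 0.062 along -84.9 across 0.2;
```

Both spares are seated: about +36 and -38 mm along the row, under 1 mm across, and about 74 mm between centres. The bottom row has not moved.

```bash
python3 -c "
from bench import *; print(hand_in())"
```

```text
the job is handed in; nothing more can be done
None
```

I handed the job in at about 30.5 s: the hold-down arm rests open, and both spares are laid over the joints, measured at about +36 and -38 mm along the row, under 1 mm sideways and about 74 mm between centres. The first try at the arm slipped and it fell shut; I last saw it open just after opening it, and `hand_in()` returned no verdict.

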